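# Slide the stamp tray's cover shut and turn its clamp nut across

### The arm

A 6-joint arm with a two-finger parallel gripper is mounted at the origin on the work surface. World frame = base frame: x ahead of the robot, y to its left, z up, the work surface at z = 0. Lengths are in m, angles in rad, forces in N, time in s.
With the tool pointing down it reaches from about 0.375 to 0.975 m from the base axis. Payload 3.8 kg.
Tool frame: the origin (TCP) lies between the finger pads; the fingertips stand 8 mm ahead of it and the grasp point (between the pads) lies 11 mm behind it (tcp_to_tips is the distance from the TCP to the fingertips, in m); z points along the fingers, y is the line along which they close (so a half turn about z gives the same grasp; the last joint's range is limited). The gripper opens to 85 mm and grips with 20 to 120 N. Pads are 22 mm wide; open, the fingers measure 114 mm over their backs; the gripper's body (76 mm by 85 mm) begins 54 mm behind the grasp point. The pads swing forward as they close: fully open they stand 13 mm farther back than shut.
Start: joints at [-1.167, 0.264, 1.604, -0, 1.274, -0.037], TCP at [0.288, -0.61, 0.239] pointing down, gripper open.
Joint ranges: [-2.63, 2.63], [-0.94, 2.18], [0.31, 2.57], [-1.31, 4.45], [0, 2.66], [-2.55, 2.55]. Speed limits (rad/s): [2.57, 2.57, 3.14, 3.14, 3.14, 3.14].

### API

Orientations are given as a rotation vector (axis times angle).
In Python, from workcell import * gives the robot as it stands.
- The arm moves only by the tool move_arm, never from a script. Its argument "series" is one flat list of numbers, 7 for each row, row after row: the finger opening in cm, from 0 to 8.54, then the shift along the tool's x, y, z in cm, then the turn, a rotation vector about the tool's x, y, z in degrees. A call has 1 to 5 rows; each row shifts and turns the commanded pose from where the row before left it, along the tool's axes as they then stand; what a row does not reach is not made up. A row lasts 1/8 s, in which the tool goes at most 62.5 mm and 10.7 degrees, less where a joint would pass 70% of its speed; a pose out of reach is approached as far as the arm can. A call is refused whole if a number of a shift passes 6.25 or a number of a turn 10.7, either way. A call with a gripper value outside its range is refused whole. The fingers move at their own pace and stop on an object; "grip_force" is the grip in N (left out, the last holds). Time passes only in rows, so rows that do not move let the fingers close. It gives the time, the measured TCP pose, the force, the opening and the grip force at its end, in the units of the state.
- read_state(): the state, without advancing time (a new reading comes with each control period).
- read_camera(name): name is "side" or "top"; returns the picture (384x512x3 uint8, red, green, blue); there is no depth.
- calibration(name): a dict with "camera_matrix" (3x3 intrinsics, pixels), "rvec" (rotation vector, rad) and "tvec" (3), from world to camera coordinates, as OpenCV has them. Camera axes: x right, y down, z forward; pixel columns grow to the right and rows downward; lengths in m; the calibration is good to about 2 mm. A picture is of the moment at which its call begins. calibration takes no time and is no camera call.
- finish_job(): hands the job in; it is judged then, once.
The state is a dict: "time": time; "q": joint angles; "joint_vel": joint speeds; "joint_torque": joint torques, N m; "tool_pos": TCP position; "tcp_rot": TCP orientation; "wrist_force": force on the tool from outside, world axes, zero at the start; "torque": the same for the moment, N m; "width": opening from 0.0 (shut) to 1.0 (fully open); "grip_force": force on a finger pad.
Only numpy, scipy, OpenCV 4.12 (cv2) and the standard library are available. Lean on these libraries where they do the work, as an engineer would, in place of code of your own. Each camera call takes 0.05 s, during which the arm holds its last target. There are 200 camera calls.

### The job

At the decorating bench, slide the blue cover fully home over the stamp compartment of the wooden tray, without knocking or leaning on the hand-rest bridge above it. Then turn the steel clamp nut clockwise (seen from above) until its tab lies straight across the cover's edge, and let go. Leave the cups, jars, dishes and the brush where they are.

Things in the scene. Friction and masses are not known exactly. Their poses are not given: they have to be found in the camera images.
- tray: fixed wooden stamp tray, 110 mm (x) by 270 mm (y), 54 mm high. Origin: centre of its underside, z up, +x away from the robot (yaw within 17 degrees). Its -y half is the open compartment of stamps (96 by 125 mm); on the solid +y half the cover starts. Rails along both long sides rise to z 54 mm; the cover's top is at z 50 mm. A black nut bracket, 54 mm high, spans x -138 to -55, y -128 to -88 mm
- bridge: plywood hand-rest bridge fixed over the tray along y; origin on the table under its middle (tray x -4, y 0 mm), axes as the tray's. Tray frame: plank from x -25 to +17, y -165 to +165, z 167 to 185 mm; a leg 18 mm wide under each end (y +-155). It overhangs the fin: lean the tool about 40 degrees, wrist to tray -x, fingers pointing to +x and down
- cover (a joint): slide of the blue flat cover (96 by 124 by 6 mm) along the tray's -y: 0 = compartment open, 0.125 m = fully home against its stop. Starts between 0 and 0.03, about 2 N of friction, stays where it is left
- fin (a point): centre line of the cover's red upright fin, 27 mm above the cover's top (77 mm above the table). The fin is 22 mm along the tray's x, 14 mm thick along y (pinch it along y), and rises 36 mm from the cover. It stands at tray x -8 mm and goes from y +80 mm (joint 0) to y -45 mm (joint 0.125). Axes as the tray's
- nut (a joint): turn of the captive steel clamp nut about its upright axis (tray x -115, y -108 mm), growing clockwise from above: 0 = tab along the tray's +y, 1.571 rad = at its stop, tab along the tray's +x, straight across the cover's edge. Starts between 0.15 and 0.5, about 0.06 N m of friction, stays where left, does not rise or sink
- nut_mid (a point): centre of the hex nut, on its axis, 71 mm above the table. The nut is 24 mm across flats and stands from z 60 to 82 mm; under it, z 56 to 60 mm, the flat tab, 14 mm wide. This point's x axis points along the tab; a pair of the hexagon's flats faces its +y and -y, the others are 60 degrees apart
- tab_tip (a point): end of the nut's tab, 76 mm from the nut's axis, 58 mm above the table
- mug: bystander: blue mug, 80 mm across, 90 mm high, behind the tray; origin under its centre
- jar: bystander: jar with orange cap, 60 mm across, 70 mm high, behind the tray; origin under its centre
- dish: bystander: low terracotta dish, 84 mm across, 22 mm high, in front of the tray's +y half; origin under its centre
- bowl: bystander: white bowl, 120 mm across, 55 mm high, on the right; origin under its centre
- brush: bystander: brush, 190 mm long, lying on the right; origin under its middle
- paint: bystander: white paint jar with red cap, 68 mm across, 85 mm high, on the right; origin under its centre
- wheel: fixed banding wheel carrying an upturned lilac plate, 220 mm across, 137 mm high, on the left; origin under its centre

How it is judged:
On the way, in this order (a step that is already met when the one before it is completed fails the run):
1. the cover is fully home (value of joint cover above 0.121 m), for 0.2 s.
2. the nut's tab lies across the cover's edge (value of joint nut above 1.35 rad), for 0.2 s.
At the end, for the whole second after the job is handed in: the cover is within 4 mm of its closed stop (joint above 0.121 m), the nut's tab is within 0.22 rad of straight across (joint above 1.35 rad), and both are at rest (value of joint cover above 0.121 m and value of joint nut above 1.35 rad and not (velocity of joint cover above 0.005 m/s) and not (velocity of joint cover below -0.005 m/s) and not (velocity of joint nut above 0.05 rad/s) and not (velocity of joint nut below -0.05 rad/s)); the robot touches nothing.
It fails at once if a bystander (mug, jar, dish, bowl, brush or paint jar) is pushed more than 30 mm from its place (distance of any of mug, jar, dish, bowl, brush, paint from where it was at the start of the episode above 0.03 m).
It fails at once if the hand-rest bridge is knocked or leaned on with more than 8 N (contact force between bridge and anything else above 8 N).
It also fails if it takes over 48 s, if anything falls off the work surface, if the arm or the gripper's body presses on something with over 40 N, if the wrist force passes 120 N, or if a joint passes its speed limit or range.

## Working session

There is one attempt and no reset: what is moved stays moved. The work goes in short steps, Python scripts to look and compute and a tool call to move; the robot and the scene stay as the last step left them, time stands still between calls to the robot, and variables do not carry over. Pictures are saved under pics/ and viewed, at most 10 in all, crops included, and the job is handed in when it is done.

Besides the shell and the picture viewer there is one more tool, called after "Emit:" as name(argument=value, ...) on one line, values as JSON. move_arm: Moves the arm, as the interface text tells. Its arguments: {"type":"object","properties":{"series":{"type":"array"},"grip_force":{"type":"number"}},"required":["series"]}

```bash
mkdir -p pics; ls; python3 - <<'E'
from workcell import *
import cv2
for n in("side","top"):
    im=read_camera(n); cv2.imwrite(f"pics/{n}0.png",im[:,:,::-1]); c=calibration(n); print(n,c)
s=read_state(); print(s)
E
```

```text
pics
side {'camera_matrix': array([[385.45990003,   0.        , 256.71039449],
       [  0.        , 385.45990003, 193.01530618],
       [  0.        ,   0.        ,   1.        ]]), 'rvec': array([ 0.54626544, -2.72634636,  1.07170542]), 'tvec': array([0.51688433, 0.1572463 , 1.19278562])}
top {'camera_matrix': array([[409.46026798,   0.        , 263.07061153],
       [  0.        , 409.46026798, 191.38443336],
       [  0.        ,   0.        ,   1.        ]]), 'rvec': array([ 2.16590007, -2.20597029,  0.07796179]), 'tvec': array([0.05676721, 0.54495733, 1.46761958])}
{'time': 0.1, 'q': array([-1.16689784e+00,  2.64693596e-01,  1.60524167e+00,  9.96561386e-06,
        1.27371167e+00, -3.69101502e-02]), 'joint_vel': array([-0.00101287, -0.00054426, -0.00085276,  0.00018962, -0.0004226 ,
       -0.00132582]), 'joint_torque': array([ 9.00281284e-04, -5.16707253e+01, -3.68588841e+01, -6.75085630e-05,
        6.24021210e-03,  1.64065131e-05]), 'tool_pos': array([ 0.28774275, -0.60987992,  0.23807359]), 'tcp_rot': array([-3.06362313e+00, -6.86381666e-01,  5.73711526e-04]), 'wrist_force': array([ 0.53486137, -0.34672405,  0.69874255]), 'torque': array([ 0.02491442,  0.01497633, -0.01983789]), 'grip_force': 0.0, 'width': 0.998712405781117}
```

View pics/top0.png

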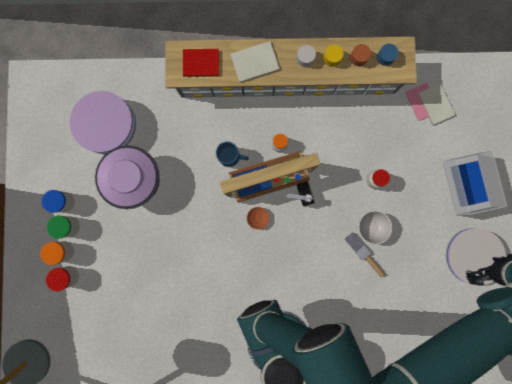

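View pics/side0.png

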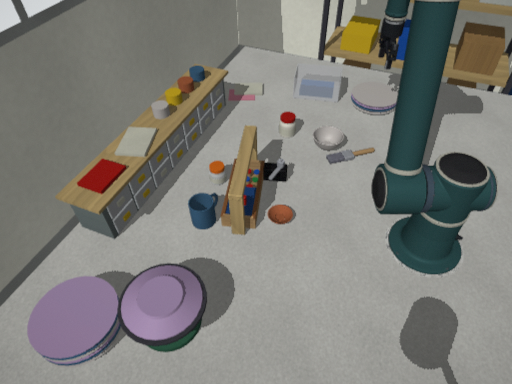

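The top view shows the tray at about (270,178) with the bridge over it, the black nut bracket at (305,193), the dish at (258,217), the mug at (228,153) and the jar at (281,142). In the side view the tray is at about (243,190) and the nut at (277,168). I'll zoom in on both.

```bash
python3 - <<'E'
import cv2,numpy as np
a=cv2.imread("pics/top0.png")[145:220,210:330]; b=cv2.imread("pics/side0.png")[120:240,210:310]
cv2.imwrite("pics/z1.png",cv2.resize(a,None,fx=6.5,fy=6.5,interpolation=cv2.INTER_CUBIC))
cv2.imwrite("pics/z2.png",cv2.resize(b,None,fx=5,fy=5,interpolation=cv2.INTER_CUBIC))
E
```

```text
(no output)
```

View pics/z1.png

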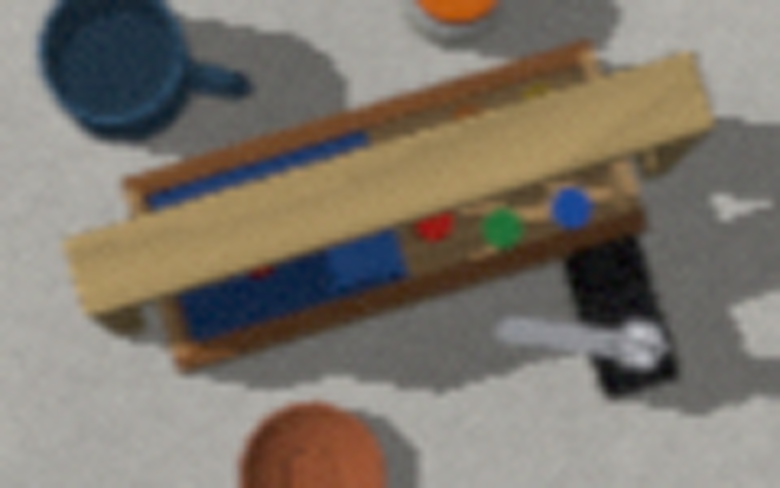

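View pics/z2.png

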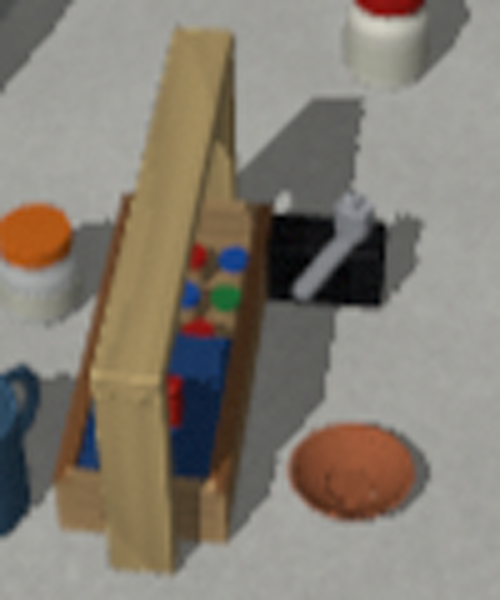

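The top zoom shows the plank corners at (65,240), (695,55), (712,115) and (88,310). The nut is at (645,340), the tab tip at (500,330), a speck of the fin at (262,270), and the cover's front edge at (400,235)-(408,275). In the side zoom the nut is at (355,208), the tab tip at (300,293) and the fin at (175,400). Next I'll triangulate these.

```bash
cat > h.py <<'E'
from workcell import *
import cv2,numpy as np
from scipy.spatial.transform import Rotation as R
def cam(n):
    c=calibration(n); return c["camera_matrix"],cv2.Rodrigues(c["rvec"])[0],c["tvec"]
def tri(pt,ps):
    P=[k@np.c_[r,t] for k,r,t in (cam("top"),cam("side"))]
    X=cv2.triangulatePoints(P[0],P[1],np.array(pt,float).T,np.array(ps,float).T); return (X[:3]/X[3]).T
def ray(n,p,z):
    k,r,t=cam(n); d=r.T@np.linalg.solve(k,[p[0],p[1],1]); o=-r.T@t; return o+d*(z-o[2])/d[2]
zt=lambda u,v:((u+.5)/6.5-.5+210,(v+.5)/6.5-.5+145)
zs=lambda u,v:((u+.5)/5-.5+210,(v+.5)/5-.5+120)
E
python3 - <<'E'
from h import *
np.set_printoptions(precision=4,suppress=True)
T=[(65,240),(695,55),(712,115),(88,310),(645,338),(500,330),(125,182),(182,350),(590,44),(645,215)]
S=[(95,375),(178,30),(232,32),(160,380),(355,205),(300,293),(62,475),(222,485),(127,197),(270,205)]
N="plank+y+x plank-y+x plank-y-x plank+y-x nut tip tr+y+x tr+y-x tr-y+x tr-y-x".split()
Z=[.185]*4+[.078,.058]+[.054]*4
L=[(17,165),(17,-165),(-25,-165),(-25,165),(-115,-108),None,(55,135),(-55,135),(55,-135),(-55,-135)]
X=tri([zt(*p) for p in T],[zs(*p) for p in S])
A=[];B=[]
for n,x,t,s,z,l in zip(N,X,T,S,Z,L):
    a,b=ray("top",zt(*t),z),ray("side",zs(*s),z); print(n,x,a[:2],b[:2])
    if l: A.append(l);B.append(((a+b)/2)[:2])
A=np.array(A)/1e3;B=np.array(B)
M,res,_,_=np.linalg.lstsq(np.r_[np.c_[A[:,0],-A[:,1],np.ones(10-1),np.zeros(9)],np.c_[A[:,1],A[:,0],np.zeros(9),np.ones(9)]],np.r_[B[:,0],B[:,1]],rcond=None)
yaw=np.arctan2(M[1],M[0]);print("scale",np.hypot(*M[:2]),"yaw",np.degrees(yaw),"o",M[2:])
r=np.array([[np.cos(yaw),-np.sin(yaw)],[np.sin(yaw),np.cos(yaw)]])
print("resid mm",((B-M[2:])@r-A)*1e3)
im={n:read_camera(n) for n in("top","side")}
for n,z in(("top",.075),("side",.07)):
    a=im[n].astype(int); m=(a[:,:,0]>90)&(a[:,:,1]<60)&(a[:,:,2]<60); y0,y1,x0,x1=(145,200,230,280) if n=="top" else (185,210,230,255)
    v,u=np.nonzero(m[y0:y1,x0:x1]); 
    for q in zip(u+x0,v+y0): print(n,q,((ray(n,q,z)[:2]-M[2:])@r*1e3).round(1))
for i in (4,5): print(N[i],(X[i][:2]-M[2:])@r)
for e in((400,235),(408,275)): print("edge",(ray("top",zt(*e),.05)[:2]-M[2:])@r)
E
```

```text
plank+y+x [0.5681 0.187  0.1798] [0.5688 0.1869] [0.5642 0.1908]
plank-y+x [ 0.657  -0.1299  0.1767] [ 0.6558 -0.1287] [ 0.6521 -0.1199]
plank-y-x [ 0.6236 -0.1382  0.1788] [ 0.6255 -0.1363] [ 0.617  -0.1316]
plank+y-x [0.5326 0.1759 0.179 ] [0.5337 0.1759] [0.5283 0.1804]
nut [ 0.5193 -0.1129  0.0758] [ 0.5207 -0.1121] [ 0.5167 -0.1111]
tip [ 0.5278 -0.0358  0.0563] [ 0.5276 -0.0357] [ 0.5273 -0.0342]
tr+y+x [0.6116 0.1672 0.0491] [0.6127 0.1675] [0.6075 0.1701]
tr+y-x [0.5168 0.1366 0.0487] [0.5201 0.1376] [0.5108 0.1394]
tr-y+x [ 0.6853 -0.0897  0.0468] [ 0.6843 -0.0889] [ 0.6812 -0.0826]
tr-y-x [ 0.5874 -0.1181  0.0485] [ 0.5894 -0.1166] [ 0.582  -0.1133]
scale 0.9800738776807828 yaw 16.024028178567715 o [0.5977 0.0268]
resid mm [[-2.2831 -0.5726]
 [-4.6709  4.2733]
 [ 3.2323  4.0424]
 [ 2.6591 -1.0958]
 [ 0.847  -3.1712]
 [-3.8996 -1.9121]
 [ 6.7393 -4.9271]
 [-4.3278  3.4248]
 [ 4.314   2.0903]]
top (np.int64(276), np.int64(178)) [-16.4 -22.4]
top (np.int64(277), np.int64(178)) [-17.4 -25.7]
top (np.int64(278), np.int64(178)) [-18.5 -29.1]
top (np.int64(279), np.int64(178)) [-1
[... 2220 characters left out ...]
5.9  71.5]
side (np.int64(243), np.int64(199)) [-10.1  76.5]
side (np.int64(244), np.int64(199)) [-13.3  76.1]
side (np.int64(243), np.int64(200)) [-10.7  80.8]
side (np.int64(244), np.int64(200)) [-13.9  80.4]
side (np.int64(243), np.int64(201)) [-11.4  85. ]
side (np.int64(244), np.int64(201)) [-14.5  84.7]
side (np.int64(245), np.int64(201)) [-17.7  84.3]
side (np.int64(244), np.int64(202)) [-15.2  88.9]
side (np.int64(245), np.int64(202)) [-18.3  88.6]
side (np.int64(244), np.int64(203)) [-15.8  93.2]
side (np.int64(245), np.int64(203)) [-18.9  92.8]
side (np.int64(244), np.int64(204)) [-16.4  97.4]
nut [-0.114  -0.1126]
tip [-0.0845 -0.0408]
edge [-0.0184 -0.0044]
edge [-0.0407 -0.0021]
```

```bash
cat >> h.py <<'E'
yaw=np.radians(16.0); O=np.array([.5977,.0268,0]); Rt=R.from_euler("z",yaw)
def tw(x,y,z): return O+Rt.apply(np.array([x,y,z])/1e3)
def lean(deg,flip=1):
    z=Rt.apply([np.sin(np.radians(deg)),0,-np.cos(np.radians(deg))]); y=Rt.apply([0,flip,0]); return R.from_matrix(np.c_[np.cross(y,z),y,z])
def rows(p,r,n,op,p0=None,r0=None):
    s=read_state(); p0=s["tool_pos"] if p0 is None else p0; r0=R.from_rotvec(s["tcp_rot"]) if r0 is None else r0
    rv=(r0.inv()*r).as_rotvec(); P,Q=p0,r0
    for i in range(1,n+1):
        q=r0*R.from_rotvec(rv*i/n); t=p0+(p-p0)*i/n
        # shift applied in axes before the row's turn
        print(op,Q.inv().apply(t-P).round(4)*100,np.degrees((Q.inv()*q).as_rotvec()).round(1)); P,Q=t,q
E
python3 - <<'E'
from h import *
np.set_printoptions(precision=2,suppress=True)
s=read_state(); r0=R.from_rotvec(s["tcp_rot"]); print(r0.as_matrix())
for f in(1,-1): print(f,np.degrees((r0.inv()*lean(45,f)).as_rotvec()))
f=min((1,-1),key=lambda f:(r0.inv()*lean(45,f)).magnitude())
L=lean(45,f); fin=tw(-11,74,77); pre=fin-.12*L.as_matrix()[:,2]; print("f",f,"fin",fin,"pre",pre)
rows(pre,L,15,6)
E
```

```text
[[ 0.9   0.43 -0.  ]
 [ 0.43 -0.9   0.  ]
 [ 0.   -0.   -1.  ]]
1 [ -65.59   -5.43 -158.35]
-1 [-3.71 44.9   8.74]
f -1 fin [0.57 0.09 0.08] pre [0.49 0.07 0.16]
6 [ 3.13 -3.55  0.52] [-0.2  3.   0.6]
6 [ 3.06 -3.58  0.66] [-0.2  3.   0.6]
6 [ 2.99 -3.62  0.8 ] [-0.2  3.   0.6]
6 [ 2.9  -3.65  0.94] [-0.2  3.   0.6]
6 [ 2.81 -3.68  1.08] [-0.2  3.   0.6]
6 [ 2.72 -3.72  1.2 ] [-0.2  3.   0.6]
6 [ 2.61 -3.75  1.33] [-0.2  3.   0.6]
6 [ 2.5  -3.78  1.45] [-0.2  3.   0.6]
6 [ 2.38 -3.81  1.56] [-0.2  3.   0.6]
6 [ 2.26 -3.84  1.66] [-0.2  3.   0.6]
6 [ 2.13 -3.87  1.76] [-0.2  3.   0.6]
6 [ 2.   -3.9   1.85] [-0.2  3.   0.6]
6 [ 1.86 -3.93  1.93] [-0.2  3.   0.6]
6 [ 1.72 -3.96  2.01] [-0.2  3.   0.6]
6 [ 1.57 -3.98  2.08] [-0.2  3.   0.6]
```

Emit:
move_arm(series=[6, 3.1, -3.6, 0.5, -0.2, 3, 0.6, 6, 3.1, -3.6, 0.6, -0.2, 3, 0.6, 6, 3, -3.6, 0.8, -0.2, 3, 0.6, 6, 2.9, -3.6, 0.9, -0.2, 3, 0.6, 6, 2.8, -3.7, 1.1, -0.2, 3, 0.6])

```text
time: 0.82
tool_pos: [0.3541, -0.3816, 0.2147]
tcp_rot: [-3.017, -0.592, -0.404]
wrist_force: [0.8, -0.1, -0.1]
width: 0.707
grip_force: 0.0
```

Emit:
move_arm(series=[6, 2.7, -3.7, 1.2, -0.2, 3, 0.6, 6, 2.6, -3.7, 1.3, -0.2, 3, 0.6, 6, 2.5, -3.8, 1.4, -0.2, 3, 0.6, 6, 2.4, -3.8, 1.6, -0.2, 3, 0.6, 6, 2.3, -3.8, 1.7, -0.2, 3, 0.6])

```text
time: 1.45
tool_pos: [0.4204, -0.1554, 0.1903]
tcp_rot: [-2.918, -0.49, -0.788]
wrist_force: [0.3, 1.1, 0.5]
width: 0.7
grip_force: 0.0
```

Emit:
move_arm(series=[6, 2.1, -3.9, 1.8, -0.2, 3, 0.6, 6, 2, -3.9, 1.8, -0.2, 3, 0.6, 6, 1.9, -3.9, 1.9, -0.2, 3, 0.6, 6, 1.7, -4, 2, -0.2, 3, 0.6, 6, 1.6, -4, 2, -0.2, 3, 0.6])

```text
time: 2.08
tool_pos: [0.4915, 0.0723, 0.1724]
tcp_rot: [-2.773, -0.383, -1.143]
wrist_force: [0.5, -0.1, 0.1]
width: 0.705
grip_force: 0.0
```

```bash
python3 - <<'E'
from h import *
np.set_printoptions(precision=3,suppress=True)
im=[read_camera(n)[:,:,::-1] for n in("top","side")]
a=cv2.resize(im[0][125:245,190:350],None,fx=5,fy=5,interpolation=2)[:400]; b=cv2.resize(im[1][120:240,200:320],(600,600),interpolation=2)
cv2.imwrite("pics/t1.png",cv2.resize(im[0][130:240,190:350],(800,550),interpolation=2)); cv2.imwrite("pics/s1.png",b)
s=read_state(); print(s["time"],s["tool_pos"],s["q"],s["wrist_force"],s["width"])
L=lean(45,-1); fin=tw(-11,74,77); rows(fin-.12*L.as_matrix()[:,2],L,1,6)
E
```

```text
2.175 [0.49  0.077 0.171] [-0.075 -0.438  2.571  0.799  0.373  0.55 ] [-0.03  -0.499  0.146] 0.7014897564307387
6 [-1.08  0.39  0.21] [-1.   0.3 -0.1]
```

View pics/s1.png

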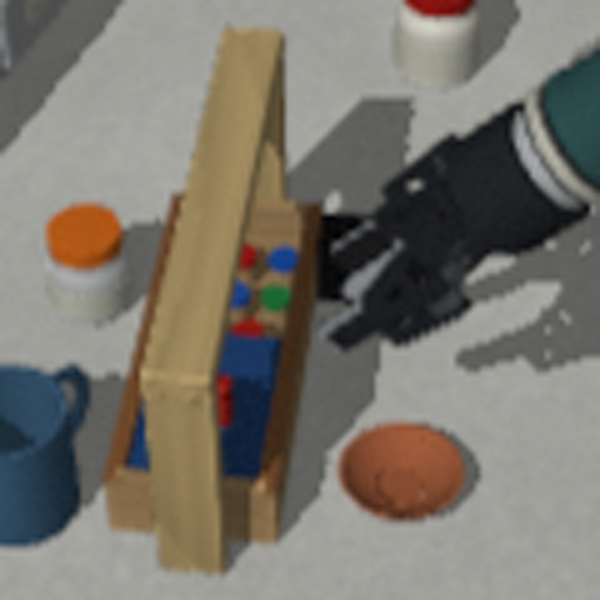

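The picture shows the gripper leaned at about (400,270), fingers pointing under the plank. The red fin is still at (225,400), and nothing has been touched. Joint 3 is at its fold limit, so I'll move forward in part-steps and re-measure.

Emit:
move_arm(series=[6, 0, 0, 1.5, 0, 0, 0, 6, 0, 0, 1.5, 0, 0, 0, 6, 0, 0, 1.5, 0, 0, 0, 6, 0, 0, 0, 0, 0, 0])

```text
time: 2.68
tool_pos: [0.5212, 0.0799, 0.1386]
tcp_rot: [-2.776, -0.383, -1.135]
wrist_force: [0.6, -0.5, 0.1]
width: 0.7
grip_force: 0.0
```

```bash
python3 - <<'E'
from h import *
np.set_printoptions(precision=3,suppress=True)
s=read_state(); print(s["time"],s["tool_pos"],s["q"],s["wrist_force"])
L=lean(45,-1); fin=tw(-11,74,77); z=L.as_matrix()[:,2]; print("tray",Rt.inv().apply(s["tool_pos"]-O)*1e3)
rows(fin-.05*z,L,2,6); rows(fin+.011*z,L,4,6,fin-.05*z,L)
E
```

```text
2.675 [0.521 0.08  0.139] [-0.048 -0.282  2.546  1.082  0.27   0.275] [ 0.613 -0.476  0.124]
tray [-58.904  72.081 138.636]
6 [-0.48 -0.08  1.38] [-0.3  0.2 -0.3]
6 [-0.48 -0.09  1.38] [-0.3  0.2 -0.3]
6 [0.   0.   1.53] [0. 0. 0.]
6 [-0.   -0.    1.52] [0. 0. 0.]
6 [-0.   -0.    1.52] [0. 0. 0.]
6 [0.   0.   1.53] [0. 0. 0.]
```

Emit:
move_arm(series=[6, -0.9, 0, 0, -0.3, 0.2, -0.3, 6, -0.2, -0.1, 1.4, -0.3, 0.2, -0.3, 6, 0, 0, 1.4, 0, 0, 0, 6, 0, 0, 0, 0, 0, 0])

```text
time: 3.18
tool_pos: [0.5326, 0.0843, 0.112]
tcp_rot: [-2.78, -0.393, -1.154]
wrist_force: [0.1, 0.3, -0.6]
width: 0.702
grip_force: 0.0
```

```bash
python3 - <<'E'
from h import *
np.set_printoptions(precision=3,suppress=True)
im=read_camera("top")[:,:,::-1]; b=read_camera("side")[:,:,::-1]
cv2.imwrite("pics/c2.png",np.hstack([cv2.resize(im[145:220,210:300],(480,400),interpolation=2),cv2.resize(b[165:230,220:272],(320,400),interpolation=2)]))
s=read_state(); print(s["time"],s["tool_pos"],s["q"],s["wrist_force"])
L=lean(45,-1); fin=tw(-11,74,77); z=L.as_matrix()[:,2]; print("tray",Rt.inv().apply(s["tool_pos"]-O)*1e3)
rows(fin+.011*z,L,4,6)
E
```

```text
3.275 [0.533 0.084 0.113] [-0.022 -0.192  2.55   1.481  0.212 -0.127] [0.439 0.351 0.404]
tray [-46.671  73.239 112.592]
6 [-0.   -0.02  1.53] [ 0. -0.  0.]
6 [-0.   -0.02  1.53] [ 0. -0.  0.]
6 [-0.   -0.02  1.53] [ 0. -0.  0.]
6 [ 0.   -0.02  1.53] [ 0. -0.  0.]
```

View pics/c2.png

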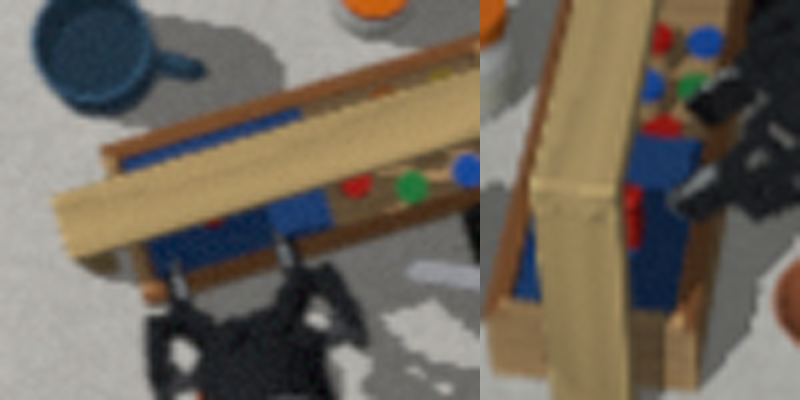

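The fin speck is at (212,220), between the finger lines, whose tips are at (180,285) and (285,250). Their midline passes about 5 mm to -y of it. I'll shift 3 mm and go in.

Emit:
move_arm(series=[6, 0, -0.3, 1.5, 0, 0, 0, 6, 0, -0.1, 1.5, 0, 0, 0, 6, 0, 0, 1.5, 0, 0, 0, 6, 0, 0, 1.5, 0, 0, 0, 6, 0, 0, 0, 0, 0, 0], grip_force=30)

```text
time: 3.9
tool_pos: [0.5727, 0.1002, 0.0699]
tcp_rot: [-2.78, -0.394, -1.154]
wrist_force: [-0.4, -0.5, 0.2]
width: 0.702
grip_force: 0.0
```

Emit:
move_arm(series=[3, 0, 0, 0, 0, 0, 0, 0.5, 0, 0, 0, 0, 0, 0, 0.5, 0, 0, 0, 0, 0, 0, 0.5, 0, 0, 0, 0, 0, 0])

```text
time: 4.4
tool_pos: [0.5725, 0.1, 0.0705]
tcp_rot: [-2.78, -0.394, -1.156]
wrist_force: [-5.9, -1.6, 6.8]
width: 0.152
grip_force: 32.9
```

```bash
python3 - <<'E'
from h import *
np.set_printoptions(precision=3,suppress=True)
s=read_state(); print(s["time"],s["tool_pos"],s["q"],s["wrist_force"],s["width"],s["grip_force"])
r=R.from_rotvec(s["tcp_rot"])
print("tray",Rt.inv().apply(s["tool_pos"]-O)*1e3,"err",np.degrees((r.inv()*lean(45,-1)).as_rotvec()))
E
```

```text
4.4 [0.572 0.1   0.071] [ 0.026  0.006  2.492  2.191  0.219 -0.814] [-5.86  -1.596  6.756] 0.15239913506852248 32.93568670749664
tray [-4.084 77.332 70.53 ] err [ 0.05  -0.16   0.136]
```

Pinched at about 13 mm opening, which matches the fin. Sliding now.

Emit:
move_arm(series=[0.5, 0, 0.8, 0, 0, 0, 0, 0.5, 0, 1.2, 0, 0, 0, 0, 0.5, 0, 1.2, 0, 0, 0, 0, 0.5, 0, 1.2, 0, 0, 0, 0, 0.5, 0, 0.6, 0, 0, 0, 0])

```text
time: 5.03
tool_pos: [0.5861, 0.052, 0.0705]
tcp_rot: [-2.779, -0.394, -1.156]
wrist_force: [-6.5, 0.1, 6.7]
width: 0.16
grip_force: 33.1
```

```bash
cat > st.py <<'E'
from h import *
np.set_printoptions(precision=3,suppress=True)
s=read_state(); print(s["time"],s["tool_pos"],s["q"],s["wrist_force"],s["width"],s["grip_force"])
r=R.from_rotvec(s["tcp_rot"])
print("tray",Rt.inv().apply(s["tool_pos"]-O)*1e3,"F",Rt.inv().apply(s["wrist_force"]),"err",np.degrees((r.inv()*lean(45,-1)).as_rotvec()))
E
python3 st.py
```

```text
5.025 [0.586 0.052 0.071] [-0.111  0.029  2.468  1.929  0.292 -0.657] [-6.505  0.099  6.721] 0.16042335583402226 33.1172651052475
tray [-4.196 27.457 70.524] F [-6.225  1.888  6.721] err [-0.    -0.163  0.151]
```

Smooth, with 2 N along the slide. Continuing.

Emit:
move_arm(series=[0.5, 0, 0.8, 0, 0, 0, 0, 0.5, 0, 1.2, 0, 0, 0, 0, 0.5, 0, 1.2, 0, 0, 0, 0, 0.5, 0, 1.2, 0, 0, 0, 0, 0.5, 0, 0.6, 0, 0, 0, 0])

```text
time: 5.65
tool_pos: [0.5998, 0.0039, 0.0705]
tcp_rot: [-2.779, -0.394, -1.156]
wrist_force: [-9.1, -0.2, 7.6]
width: 0.156
grip_force: 33.3
```

Emit:
move_arm(series=[0.5, 0, 0.6, 0, 0, 0, 0, 0.5, 0, 0.6, 0, 0, 0, 0, 0.5, 0, 0.4, 0, 0, 0, 0, 0.5, 0, 0.2, 0, 0, 0, 0, 0.5, 0, 0, 0, 0, 0, 0])

```text
time: 6.28
tool_pos: [0.6047, -0.0133, 0.0705]
tcp_rot: [-2.78, -0.394, -1.156]
wrist_force: [-8.9, -1.4, 7.4]
width: 0.156
grip_force: 33.3
```

```bash
python3 st.py
```

```text
6.275 [ 0.605 -0.013  0.071] [-0.275  0.078  2.415  1.715  0.386 -0.57 ] [-8.878 -1.439  7.424] 0.15637871562388284 33.29755246639252
tray [ -4.333 -40.448  70.516] F [-8.93   1.064  7.424] err [ 0.032 -0.126  0.143]
```

Emit:
move_arm(series=[0.5, 0, 0.2, 0, 0, 0, 0, 0.5, 0, 0.2, 0, 0, 0, 0, 0.5, 0, 0.2, 0, 0, 0, 0, 0.5, 0, 0, 0, 0, 0, 0])

```text
time: 6.78
tool_pos: [0.6057, -0.0168, 0.0705]
tcp_rot: [-2.775, -0.397, -1.155]
wrist_force: [-12.9, 4.0, 10.1]
width: 0.158
grip_force: 33.8
```

```bash
python3 st.py
```

```text
6.775 [ 0.606 -0.017  0.071] [-0.287  0.083  2.411  1.7    0.398 -0.565] [-12.905   3.967  10.139] 0.15764375222141072 33.84695649147034
tray [ -4.368 -44.149  70.508] F [-11.311   7.371  10.139] err [-0.229 -0.188  0.202]
```

The y-force has jumped and the motion stalled, so it has reached the stop. I'll press slightly more, then open and back straight out along the tool.

Emit:
move_arm(series=[0.5, 0, 0.2, 0, 0, 0, 0, 0.5, 0, 0.1, 0, 0, 0, 0, 0.5, 0, 0, 0, 0, 0, 0, 0.5, 0, 0, 0, 0, 0, 0])

```text
time: 7.28
tool_pos: [0.6057, -0.0169, 0.0705]
tcp_rot: [-2.77, -0.402, -1.154]
wrist_force: [-15.0, 11.4, 14.4]
width: 0.157
grip_force: 34.9
```

```bash
python3 st.py
```

```text
7.275 [ 0.606 -0.017  0.071] [-0.292  0.084  2.409  1.692  0.406 -0.563] [-15.024  11.448  14.45 ] 0.15744854471193553 34.935622215270996
tray [ -4.35  -44.222  70.524] F [-11.287  15.146  14.45 ] err [-0.55  -0.264  0.278]
```

Emit:
move_arm(series=[0.5, 0, -0.3, 0, 0, 0, 0, 2, 0, -0.2, 0, 0, 0, 0, 5, 0, 0, 0, 0, 0, 0, 5, 0, 0, 0, 0, 0, 0, 5, 0, 0, 0, 0, 0, 0])

```text
time: 7.9
tool_pos: [0.6064, -0.0173, 0.07]
tcp_rot: [-2.78, -0.394, -1.155]
wrist_force: [-0.2, -0.2, -0.4]
width: 0.587
grip_force: 0.0
```

```bash
python3 st.py
```

```text
7.9 [ 0.606 -0.017  0.07 ] [-0.283  0.083  2.41   1.706  0.391 -0.568] [-0.224 -0.185 -0.361] 0.5868589135195756 0.0
tray [ -3.738 -44.761  70.029] F [-0.266 -0.116 -0.361] err [ 0.039 -0.089  0.151]
```

Emit:
move_arm(series=[5, 0, 0, -2, 0, 0, 0, 5, 0, 0, -2.5, 0, 0, 0, 5, 0, 0, -2.5, 0, 0, 0, 5, 0, 0, -2.5, 0, 0, 0, 5, 0, 0, -2.5, 0, 0, 0])

```text
time: 8.52
tool_pos: [0.5239, -0.0405, 0.1552]
tcp_rot: [-2.78, -0.394, -1.154]
wrist_force: [-0.1, -0.8, 0.8]
width: 0.587
grip_force: 0.0
```

```bash
python3 st.py; cat > nut.py <<'E'
from h import *
import sys
np.set_printoptions(precision=2,suppress=True)
def down(psi):
    a=np.radians(psi); y=np.array([np.cos(a),np.sin(a),0]); z=np.array([0,0,-1.]); return R.from_matrix(np.c_[np.cross(y,z),y,z])
n,z,psi=int(sys.argv[1]),float(sys.argv[2]),float(sys.argv[3]); xy=[float(v) for v in sys.argv[4:6]] or [.519,-.112]
rows(np.array([*xy,z]),down(psi),n,5)
E
python3 nut.py 10 .17 -6.3
```

```text
8.525 [ 0.524 -0.041  0.155] [-0.43  -0.264  2.501  1.12   0.537 -0.034] [-0.064 -0.769  0.755] 0.5873629638345397 0.0
tray [-89.483 -44.399 155.154] F [-0.273 -0.721  0.755] err [ 0.018 -0.066  0.153]
5 [-0.07  0.67 -0.28] [ 2.7 -4.  -6.4]
5 [-0.16  0.65 -0.3 ] [ 2.7 -4.  -6.4]
5 [-0.25  0.61 -0.32] [ 2.7 -4.  -6.4]
5 [-0.34  0.56 -0.32] [ 2.7 -4.  -6.4]
5 [-0.42  0.5  -0.32] [ 2.7 -4.  -6.4]
5 [-0.5   0.44 -0.31] [ 2.7 -4.  -6.4]
5 [-0.56  0.36 -0.29] [ 2.7 -4.  -6.4]
5 [-0.62  0.29 -0.27] [ 2.7 -4.  -6.4]
5 [-0.66  0.2  -0.23] [ 2.7 -4.  -6.4]
5 [-0.7   0.12 -0.19] [ 2.7 -4.  -6.4]
```

Emit:
move_arm(series=[5, -0.5, 0.7, -0.3, 2.7, -4, -6.4, 5, -0.3, 0.7, -0.3, 2.7, -4, -6.4, 5, -0.3, 0.6, -0.3, 2.7, -4, -6.4, 5, -0.3, 0.6, -0.3, 2.7, -4, -6.4, 5, -0.4, 0.5, -0.3, 2.7, -4, -6.4])

```text
time: 9.15
tool_pos: [0.5189, -0.0789, 0.1581]
tcp_rot: [-2.722, -1.315, -0.612]
wrist_force: [-1.0, 0.3, 0.8]
width: 0.585
grip_force: 0.0
```

Emit:
move_arm(series=[5, -0.5, 0.4, -0.3, 2.7, -4, -6.4, 5, -0.5, 0.4, -0.3, 2.7, -4, -6.4, 5, -0.5, 0.3, -0.3, 2.7, -4, -6.4, 5, -0.5, 0.2, -0.2, 2.7, -4, -6.4, 5, -0.5, 0, -0.2, 2.7, -4, -6.4])

```text
time: 9.78
tool_pos: [0.5176, -0.1091, 0.1664]
tcp_rot: [-2.331, -2.102, 0.018]
wrist_force: [0.6, -0.1, 0.1]
width: 0.589
grip_force: 0.0
```

```bash
python3 - <<'E'
from h import *
np.set_printoptions(precision=4,suppress=True)
im=read_camera("top")[:,:,::-1]; b=read_camera("side")[:,:,::-1]
cv2.imwrite("pics/c3.png",np.hstack([cv2.resize(im[145:220,225:315],(480,400),interpolation=2),cv2.resize(b[150:215,225:277+13],(400,400),interpolation=2)[:,:320]]))
s=read_state(); print(s["time"],s["tool_pos"],s["q"],s["wrist_force"])
E
python3 nut.py 2 .13 -6.3
```

```text
9.875 [ 0.5185 -0.1081  0.1664] [-0.249   0.053   1.9864 -0.0063  1.1096 -0.1419] [-0.0894 -0.3098 -0.2279]
5 [-0.18  0.06  1.82] [-0.2  0.1  0.2]
5 [-0.19  0.05  1.82] [-0.2  0.1  0.2]
```

View pics/c3.png

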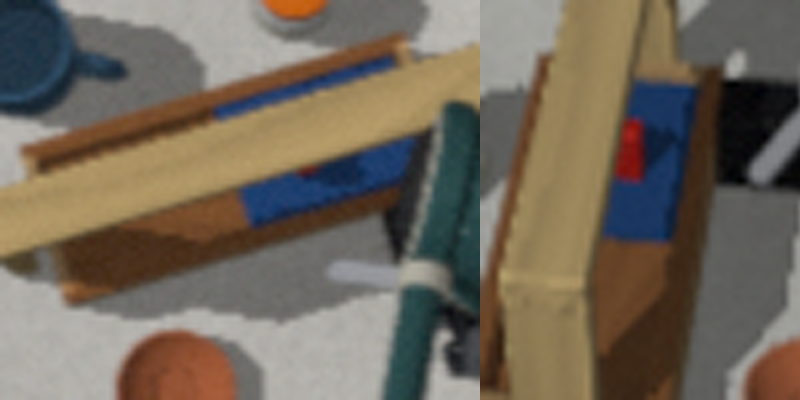

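The picture shows the blue cover closed over the compartment, right up to its end wall. The fin is at (305,168) top and (630,150) side, and the tab tip at (335,270) has not moved. The tool is over the nut, so I'll go down.

Emit:
move_arm(series=[5, -0.2, 0, 1.8, -0.2, 0.1, 0.2, 5, -0.2, 0.1, 1.8, -0.2, 0.1, 0.2, 5, 0, 0, 1.8, 0, 0, 0, 5, 0, 0, 1.5, 0, 0, 0, 5, 0, 0, 0, 0, 0, 0], grip_force=30)

```text
time: 10.5
tool_pos: [0.5162, -0.1125, 0.0956]
tcp_rot: [-2.342, -2.089, 0.004]
wrist_force: [0.2, -0.1, 0.9]
width: 0.583
grip_force: 0.0
```

```bash
python3 st.py|head -1; python3 nut.py 2 .071 -6.3
```

```text
10.5 [ 0.516 -0.112  0.096] [-0.261  0.128  2.051 -0.001  0.968 -0.147] [ 0.214 -0.075  0.864] 0.5830366649973711 0.0
5 [0.04 0.14 1.23] [-0.1 -0.  -0.1]
5 [0.04 0.14 1.23] [-0.1 -0.  -0.1]
```

Emit:
move_arm(series=[5, 0.1, 0.1, 1.2, 0, 0, 0, 5, 0, 0.1, 1.2, 0, 0, 0, 3.5, 0, 0, 0, 0, 0, 0, 2.8, 0, 0, 0, 0, 0, 0])

```text
time: 11.0
tool_pos: [0.5172, -0.1116, 0.0726]
tcp_rot: [-2.339, -2.089, 0.008]
wrist_force: [-6.4, 0.1, 1.4]
width: 0.33
grip_force: 3.2
```

Emit:
move_arm(series=[1.5, 0, 0, 0, 0, 0, 0, 1.5, 0, 0, 0, 0, 0, 0, 1.5, 0, 0, 0, 0, 0, 0])

```text
time: 11.38
tool_pos: [0.5153, -0.1115, 0.0728]
tcp_rot: [-2.337, -2.088, 0.012]
wrist_force: [-11.6, 1.5, 7.1]
width: 0.272
grip_force: 30.2
```

```bash
python3 st.py|head -1; python3 nut.py 1 .071 -6.3
```

```text
11.375 [ 0.515 -0.111  0.073] [-0.259  0.159  2.064 -0.002  0.929 -0.145] [-11.645   1.543   7.142] 0.27213907775516755 30.192373405006947
5 [-0.01  0.37  0.18] [-0.6  0.  -0.2]
```

Gripped on the flats at 23 mm. The side force shows the nut axis about 3 mm nearer, so I'll re-centre and turn clockwise.

Emit:
move_arm(series=[1.5, 0, -0.3, 0, 0, 0, 0, 1.5, 0, 0, 0, 0, 0, 8, 1.5, 0, 0, 0, 0, 0, 8, 1.5, 0, 0, 0, 0, 0, 8, 1.5, 0, 0, 0, 0, 0, 0], grip_force=50)

```text
time: 12.0
tool_pos: [0.5138, -0.111, 0.0729]
tcp_rot: [-2.724, -1.556, 0.01]
wrist_force: [-8.0, 1.4, 5.5]
width: 0.269
grip_force: 51.2
```

```bash
python3 st.py|head -1; python3 -c "
from h import *
s=read_state();print(s['torque'],np.degrees(R.from_rotvec(s['tcp_rot']).as_matrix()[:2,1]))"
```

```text
12.0 [ 0.514 -0.111  0.073] [-0.26   0.154  2.069 -0.001  0.925  0.274] [-7.981  1.427  5.514] 0.26865959266731687 51.20303623742075
[ 0.28342778  1.34966886 -0.02949668] [ 49.34661831 -29.11284789]
```

Emit:
move_arm(series=[1.5, -0.1, -0.1, 0, 0, 0, 8, 1.5, 0, 0, 0, 0, 0, 8, 1.5, 0, 0, 0, 0, 0, 8, 1.5, 0, 0, 0, 0, 0, 8, 1.5, 0, 0, 0, 0, 0, 4])

```text
time: 12.62
tool_pos: [0.5123, -0.1094, 0.0729]
tcp_rot: [-3.071, -0.634, 0.011]
wrist_force: [-7.5, 8.8, 6.2]
width: 0.266
grip_force: 51.3
```

Emit:
move_arm(series=[1.5, 0, 0, 0, 0, 0, 3, 1.5, 0, 0, 0, 0, 0, 3, 1.5, 0, 0, 0, 0, 0, 2, 1.5, 0, 0, 0, 0, 0, 0])

```text
time: 13.12
tool_pos: [0.5122, -0.109, 0.0729]
tcp_rot: [-3.107, -0.425, 0.012]
wrist_force: [-7.8, 9.1, 6.8]
width: 0.264
grip_force: 51.3
```

```bash
python3 - <<'E'
from h import *
np.set_printoptions(precision=4,suppress=True)
s=read_state();y=R.from_rotvec(s['tcp_rot']).as_matrix()[:,1];print(s["time"],s["tool_pos"],s["q"],s["wrist_force"],s['torque'],s["width"],np.degrees(np.arctan2(y[1],y[0])))
im=read_camera("top")[:,:,::-1]; b=read_camera("side")[:,:,::-1]
cv2.imwrite("pics/c4.png",np.hstack([cv2.resize(im[145:220,250:340],(480,400),interpolation=2),cv2.resize(b[140:205,250:302],(320,400),interpolation=2)]))
E
```

```text
13.125 [ 0.5122 -0.109   0.0729] [-0.2587  0.1518  2.0724  0.0029  0.9266  1.0384] [-7.8207  9.1178  6.8454] [1.7748 1.2713 0.692 ] 0.26384671319565584 -74.42165088761872
```

View pics/c4.png

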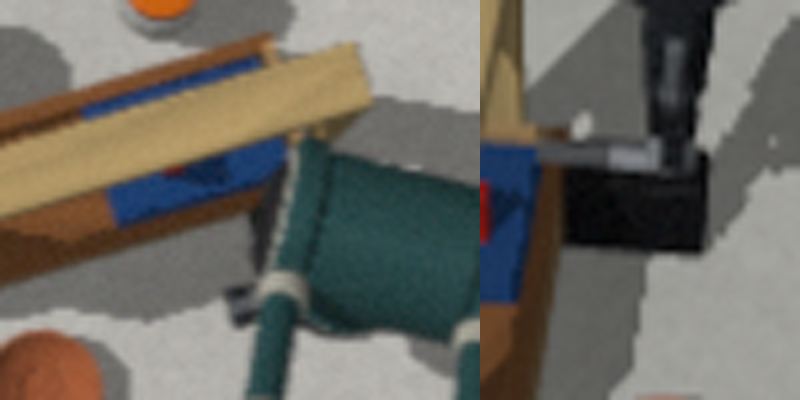

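In the side view the tab runs from the nut at (670,155) straight across the tray rail at (545,150). The z torque has risen to 0.7 N m, so the nut is at its stop. Releasing and rising.

Emit:
move_arm(series=[3, 0, 0, 0, 0, 0, 0, 5, 0, 0, 0, 0, 0, 0, 5, 0, 0, 0, 0, 0, 0, 5, 0, 0, -0.5, 0, 0, 0, 5, 0, 0, -1.5, 0, 0, 0])

```text
time: 13.85
tool_pos: [0.5148, -0.112, 0.0933]
tcp_rot: [-3.113, -0.424, 0.004]
wrist_force: [-0.1, 0.3, -0.4]
width: 0.583
grip_force: 0.0
```

Emit:
move_arm(series=[5, 0, 0, -2.5, 0, 0, 0, 5, 0, 0, -3, 0, 0, 0, 5, -1, 0, -3, 0, 0, 0, 5, -2, 0, -2, 0, 0, 0, 5, -2, 0, 0, 0, 0, 0])

```text
time: 14.48
tool_pos: [0.4685, -0.1261, 0.2015]
tcp_rot: [3.11, 0.424, 0.006]
wrist_force: [-0.1, -0.7, 0.3]
width: 0.588
grip_force: 0.0
```

Emit:
move_arm(series=[5, -3, 3, 0, 0, 0, 0, 5, -1, 4, 0, 0, 0, 0, 5, 0, 4, 0, 0, 0, 0, 5, 0, 4, 0, 0, 0, 0, 5, 0, 0, 0, 0, 0, 0])

```text
time: 15.1
tool_pos: [0.4684, -0.2827, 0.1977]
tcp_rot: [3.113, 0.419, -0.003]
wrist_force: [0.3, 0.7, -0.2]
width: 0.586
grip_force: 0.0
```

```bash
python3 st.py; python3 - <<'E'
from h import *
im=read_camera("top")[:,:,::-1]; b=read_camera("side")[:,:,::-1]
cv2.imwrite("pics/c5.png",np.hstack([cv2.resize(im[145:220,240:330],(480,400),interpolation=2),cv2.resize(b[140:205,240:292],(320,400),interpolation=2)]))
E
```

```text
15.1 [ 0.468 -0.283  0.198] [-0.588  0.054  1.924 -0.002  1.165  0.716] [ 0.295  0.711 -0.206] 0.5863489351909957 0.0
tray [-209.623 -261.85   197.687] F [ 0.479  0.602 -0.206] err [ 0.248 45.115 -0.622]
```

View pics/c5.png

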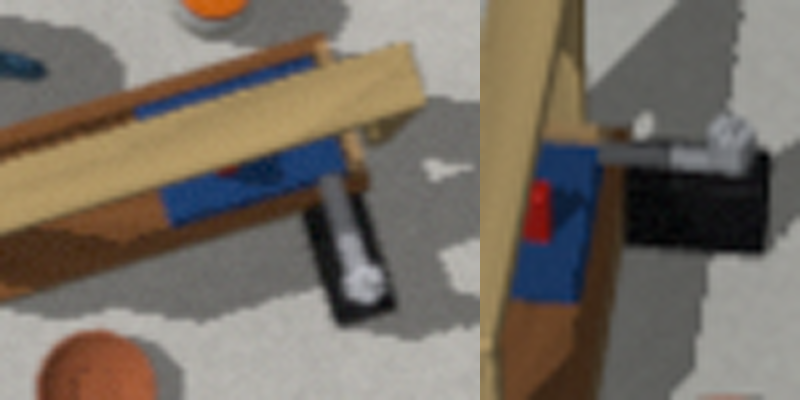

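The cover is fully home. The tab runs from the nut at (362,280) to (332,185), straight across the cover's edge, and the arm is clear.

```bash
python3 -c "
from workcell import *
print(finish_job())"
```

```text
the job is handed in; nothing more can be done
None
```

The job is handed in (no verdict came back): the cover is home against its stop, the nut's tab lies straight across its edge, the gripper is clear, and I saw no contact with the bridge or bystanders.

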